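# Close the parts case and drive its lid screw home

### The job

Swing the lid of the steel parts case shut, then take the screwdriver out of its stand and use it to drive the slotted captive screw in the lid clockwise until it is fully home, keeping the bit pushed down in the slot while you turn. Put the screwdriver back upright in its stand, fully down, and leave the other things on the bench where they are.

Things in the scene. Friction and masses are not known exactly. Their poses are not given: they have to be found in the camera images.
- case: Shallow dark steel parts case, fixed to the bench, 150 x 200 x 60 mm (its x, y, z) without lid. Origin: centre of its underside, on the bench; z up. The lid hinges along the upper edge at its +x side (parallel to its y); the screw is near the -x side. It stands to the left or the right of the screwdriver's stand, its -x side towards the robot, yaw within 0.35 rad.
- lid (a joint): Lid angle in rad: 0 = shut (flat on the case), up to 1.5 = open; starts at 0.6 to 1.0 and stays where left (about 2 N pressed down at the free edge closes it). White-painted sheet lid, 154 mm from hinge to free edge, 204 mm wide, 4 mm thick, top 64 mm above the bench when shut. Only the screw stands on it: it can be pushed down with shut fingers 115 mm from the hinge, 55 mm off the middle.
- lid_hinge (a point): On the lid's hinge edge, middle of its width, level with the lid's top face. The frame turns with the lid: x along the lid away from its free edge (the lid runs from here towards -x), y along the hinge, z out of the lid's top face.
- screw (a joint): Turn of the captive screw in rad: 0 = fully out, grows clockwise seen from above, 2.6 = fully home (stop). Starts at 0.1 to 0.5; if one twist is not enough, lift the bit, turn back and seat it again. It goes down 1.5 mm per rad (head's underside 4.5 mm above the lid at 0), so the bit must follow. Takes 0.07 N m, stays where left. From about 1.7 a tongue under the lid holds the lid down.
- screw_slot (a point): Centre of the top face of the screw's head, level with the mouth of its slot. Round steel head 20 mm in diameter and 7 mm high, with one straight slot right across it, open at both ends: 4 mm wide at the bottom, chamfered to about 7.5 mm at the mouth, 4.5 mm deep. On the lid 130 mm from the hinge, middle of the width. The frame turns with the screw and lid: x along the slot, z out of the head.
- driver_grip (a point): Centre of the screwdriver's handle, half-way up it: black square handle 26 x 26 mm and 80 mm long (z -40 to +40 mm). z runs up along the driver from blade to handle; the blade's edge is 100 mm below this point. x is the direction of the blade's width, and square to two of the handle's flats. Loose, 80 to 170 g. In its stand it points down, handle resting on the stand's top, turned up to 0.5 rad from the stand.
- driver_tip (a point): Middle of the edge of the screwdriver's flat blade, 100 mm below driver_grip, same axes. Blade 12 mm wide (x), 2.5 mm thick (y), 14 mm long; round shaft 8 mm in diameter above it, up to the handle's underside 60 mm above this point.
- stand: The screwdriver's stand: dark steel block 60 x 60 x 70 mm (x, y, z), fixed to the bench, with one round upright hole of 18 mm right through its middle, chamfered by 3 mm at the mouth. Origin: centre of its underside, on the bench.
- stand_mouth (a point): Centre of the hole's mouth on top of the stand, 70 mm above the bench. When the screwdriver is back, its driver_grip is 40 mm above this point.
- carton: Bystander: small cardboard carton, 90 x 120 x 70 mm, loose. Origin: centre of its underside.
- tape: Bystander: roll of clear tape lying flat, 90 mm across, 48 mm high, loose. Origin: centre of its underside.
- jar: Bystander: closed jar, 64 mm across, 90 mm high, loose. Origin: centre of its underside.
Things that resemble listed ones, but are neither listed nor needed, are in the scene too. There is more than one size of the part that bears driver_grip; the job needs the middle-sized.

How it is judged:
By the outcome, as a careful person would: the job done as asked, in the order asked, and still so for the second after the job is handed in, with the robot touching nothing.
It also fails if it takes over 72 s, if anything falls off the work surface, if the arm or the gripper's body presses on something with over 40 N, if the wrist force passes 120 N, or if a joint passes its speed limit or range.

### The arm

A 7-joint arm with a two-finger parallel gripper is mounted at the origin on the work surface. World frame = base frame: x ahead of the robot, y to its left, z up, the work surface at z = 0. Lengths are in m, angles in rad, forces in N, time in s.
With the tool pointing down it reaches from about 0.425 to 0.875 m from the base axis. Payload 4.7 kg.
Tool frame: the origin (TCP) lies at the very end of the fingers, on their centre line; the grasp point (between the pads) lies 19 mm behind it; z points along the fingers, y is the direction in which the jaws open and shut (so a half turn about z gives the same grasp; the last joint's range is limited). The gripper opens to 87 mm and grips with 3 to 60 N. Pads are 19 mm wide; open, the fingers measure 117 mm over their backs; the gripper's body (75 mm by 190 mm) begins 51 mm behind the grasp point.
Start: joints at [1.232, 0.321, -0.07, 1.45, 0.023, 1.371, -0.057], TCP at [0.225, -0.61, 0.223] pointing down, gripper open.
Joint ranges: [-2.86, 2.86], [-0.3, 2.09], [-1.38, 1.24], [0.06, 2.45], [-1.56, 4.7], [0.09, 2.05], [-2.69, 2.69]. Speed limits (rad/s): [2.57, 2.57, 3.14, 3.14, 3.14, 3.14, 3.14].

### API

Orientations are given as a rotation vector (axis times angle).
In Python, from bench import * gives the robot as it stands.
- The arm moves only by the shell command python3 -m jog 'ROWS' [OPENING] [FORCE]. ROWS is JSON, a list of rows, each a list of 4 numbers: the shift along the world's x, y, z in mm, then the turn about the world's z in rad. In form: [[x, y, z, twist], ...]. A call has exactly 8 rows; each row is the pose to reach, as a shift and turn from the pose commanded when the call began; what a row does not reach only later rows make up. A row lasts 1/8 s, in which the tool goes at most 62.5 mm and 10.7 degrees, less where a joint would pass 70% of its speed; a pose out of reach is approached as far as the arm can. A call with a gripper value outside its range is refused whole. OPENING is the opening, from -1 (shut) to 1 (fully open), set as the call begins (- or left out, the last holds). The fingers move at their own pace and stop on an object; FORCE is the grip in N (left out, the last holds). Time passes only in rows, so rows that repeat a pose let the fingers close, or fill a call up. It gives the time, the measured TCP pose, the force and the opening at its end, in the units of the state.
- get_state(): the state, without advancing time (a new reading comes with each control period).
- get_image(name): name is "scene" or "top" or "wrist"; returns a dict with "image" (400x640x3 uint8, red, green, blue), "fx", "fy", "cx", "cy" (pixels), "position" and "rotation" of the camera in the world; the wrist camera has in their place "tool_from_camera" (4x4, takes a point from camera to tool coordinates, whose origin is the TCP and whose axes are the flange's). Camera axes: x right, y down, z forward; pixel columns grow to the right and rows downward; lengths in m; the calibration is good to about 2 mm. A picture is of the moment at which its call begins: read the wrist's pose just before it. There is no depth.
- close_job(): hands the job in, once; it reports no verdict.
The state is a dict: "time": time; "joint_positions": joint angles; "qd": joint speeds; "joint_torque": joint torques, N m; "position": TCP position; "tool_rot": TCP orientation; "ft_force": force on the tool from outside, world axes, zero at the start; "torque": the same for the moment, N m; "grip_width": opening from 0.0 (shut) to 1.0 (fully open).
Only numpy, scipy, OpenCV 4.12 (cv2) and the standard library are available. Lean on these libraries where they do the work, as an engineer would, in place of code of your own. Each camera call takes 0.05 s, during which the arm holds its last target. There are 200 camera calls.

## Working session

There is one attempt and no reset: what is moved stays moved. The work goes in short steps, Python scripts to look and compute and a shell command to move; the robot and the scene stay as the last step left them, time stands still between calls to the robot, and variables do not carry over. Pictures are saved under pics/ and viewed, about 8 in all and at most 12, crops included, and the job is handed in when it is done.

```bash
mkdir -p pics; ls
python3 - <<'E'
from bench import *
import cv2,pickle
s=get_state(); print({k:s[k] for k in("time","position","tool_rot","grip_width","ft_force")})
for n in("scene","top"):
    d=get_image(n); pickle.dump(d,open(n+"0.pkl","wb")); cv2.imwrite(f"pics/{n}0.png",d["image"][:,:,::-1])
    print(n,d["fx"],d["fy"],d["cx"],d["cy"],d["position"],d["rotation"])
E
```

```text
pics
{'time': 0.0, 'position': array([ 0.22434444, -0.60947799,  0.22145312]), 'tool_rot': array([-3.09101038e+00, -5.51040913e-01,  7.02369566e-04]), 'grip_width': 0.9983790479930863, 'ft_force': array([ 0.05575024,  0.46521461, -0.66532657])}
scene 434.3964405592623 434.3964405592623 313.2652274922999 202.15174497243936 [ 1.26656782 -0.46925706  0.65738653] [-1.97655121 -1.03133925  0.53561706]
top 369.11629943725603 369.11629943725603 321.0714837749349 199.7727835338407 [0.43254472 0.01165634 0.94974969] [-2.12331764  2.16089071 -0.21286032]
```

View pics/top0.png

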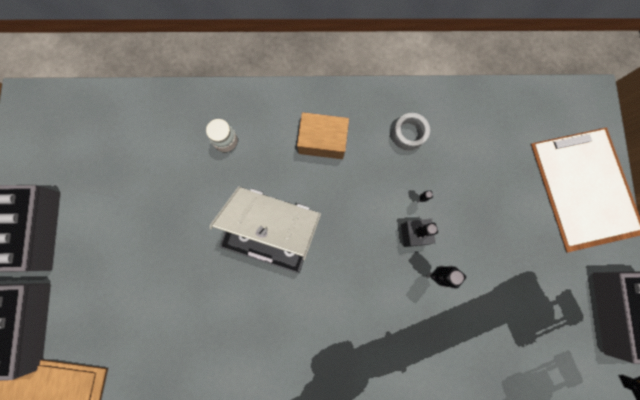

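View pics/scene0.png

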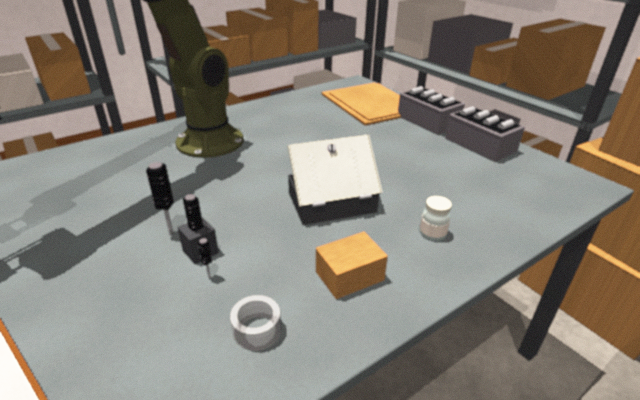

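```bash
cat > h.py <<'E'
from bench import *
import cv2,pickle,numpy as np
from scipy.spatial.transform import Rotation as R
def cam(d,T=None):
    if "position" in d: return R.from_rotvec(d["rotation"]).as_matrix() if np.shape(d["rotation"])==(3,) else np.array(d["rotation"]),np.array(d["position"])
    M=T@d["tool_from_camera"]; return M[:3,:3],M[:3,3]
def proj(d,P,T=None):
    Rm,p=cam(d,T); q=(np.atleast_2d(P)-p)@Rm
    return np.c_[d["fx"]*q[:,0]/q[:,2]+d["cx"],d["fy"]*q[:,1]/q[:,2]+d["cy"]]
def onz(d,uv,z,T=None):
    Rm,p=cam(d,T); uv=np.atleast_2d(uv)
    r=np.c_[(uv[:,0]-d["cx"])/d["fx"],(uv[:,1]-d["cy"])/d["fy"],np.ones(len(uv))]@Rm.T
    return p+r*((z-p[2])/r[:,2])[:,None]
def tool():
    s=get_state(); T=np.eye(4); T[:3,:3]=R.from_rotvec(s["tool_rot"]).as_matrix(); T[:3,3]=s["position"]; return s,T
def wrist(name):
    s,T=tool(); d=get_image("wrist"); d["T"]=T; pickle.dump(d,open(name+".pkl","wb")); cv2.imwrite(f"pics/{name}.png",d["image"][:,:,::-1]); return d
def crop(d,u0,v0,w,h,k): return cv2.resize(d["image"][v0:v0+h,u0:u0+w,::-1],None,fx=k,fy=k,interpolation=cv2.INTER_CUBIC)
E
python3 - <<'E'
from h import *
t=pickle.load(open("top0.pkl","rb"));s=pickle.load(open("scene0.pkl","rb"))
a=np.vstack([np.hstack([crop(t,205,180,130,100,3),crop(t,385,180,130,100,3)]),np.hstack([crop(s,270,125,130,95,3),crop(s,130,155,130,95,3)])])
print(a.shape);cv2.imwrite("pics/crop0.png",a)
E
```

```text
(585, 780, 3)
```

View pics/crop0.png

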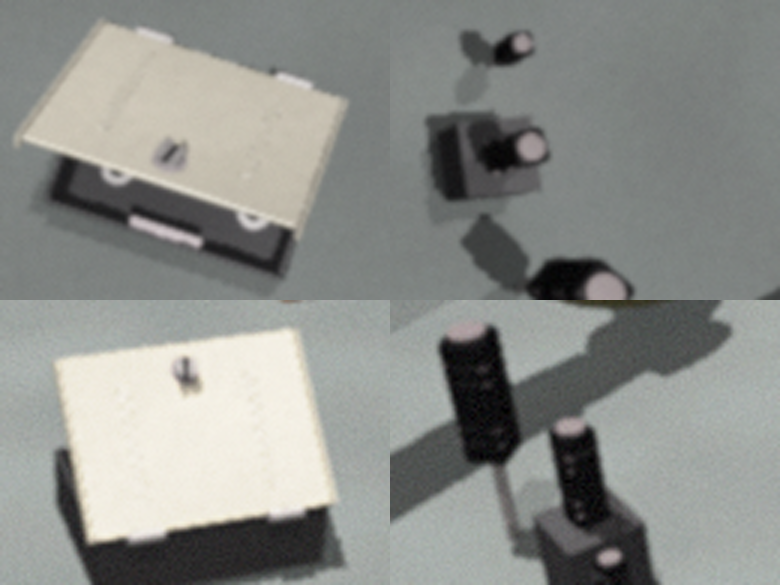

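Run:
```python
from h import *
from scipy.optimize import least_squares
t=pickle.load(open("top0.pkl","rb"));s=pickle.load(open("scene0.pkl","rb"))
def pts(p):
    x,y,yaw,a=p; Rz=R.from_euler("z",yaw).as_matrix(); Ry=R.from_euler("y",a).as_matrix()
    L=np.array([[0,.102,0],[0,-.102,0],[-.154,.102,0],[-.154,-.102,0],[-.13,0,.0105]])
    return (L@Ry.T)@Rz.T+[x,y,.064]
ut=np.array([[238.3,186.7],[320.7,213.3],[210.7,226],[304,256.7],[262.3,231]])
us=np.array([[382.7,192.3],[300,205],[369.3,135],[289,145],[331.7,146.7]])
f=lambda p:np.r_[(proj(t,pts(p))-ut).ravel(),(proj(s,pts(p))-us).ravel()]
r=least_squares(f,[.55,.15,-.2,.8],loss="soft_l1");print(r.x.round(4),f(r.x).round(1));print(pts(r.x).round(4))
print("stand by caps",onz(t,[432,229],.15),onz(s,[190,197.3],.15))
g=np.array([[460,122],[530,115],[540,190],[465,198]],float);g=np.c_[(g[:,0]-390)/3+385,g[:,1]/3+180]
P=onz(t,g,.07);print(P.round(4),P.mean(0))
g=np.array([[537,518],[595,556],[645,523],[590,488]],float);g=np.c_[(g[:,0]-390)/3+130,(g[:,1]-300)/3+155]
P=onz(s,g,.07);print(P.round(4),P.mean(0))
for n,u,z in(("small",(428.7,194.7),.1),("big",(453,276),.2)):print(n,onz(t,u,z))
```

```text
[ 0.5917  0.0889 -0.3397  0.7217] [ 1.7 -1.2 -1.4 -1.5  0.8  0.  -1.2  0.1 -0.8 -0.5 -2.2 -0.4  0.8 -0.7
 -2.8 -0.4 -0.3 -0.7 -0.4 -0. ]
[[ 0.6257  0.1851  0.064 ]
 [ 0.5577 -0.0073  0.064 ]
 [ 0.5167  0.2236  0.1657]
 [ 0.4487  0.0313  0.1657]
 [ 0.5062  0.1191  0.1578]]
stand by caps [[ 0.50367586 -0.25104533  0.15      ]] [[ 0.50827155 -0.24941283  0.15      ]]
[[ 0.5319 -0.2213  0.07  ]
 [ 0.5366 -0.2784  0.07  ]
 [ 0.4764 -0.2821  0.07  ]
 [ 0.4712 -0.2216  0.07  ]] [ 0.50402307 -0.25084964  0.07      ]
[[ 0.4875 -0.2796  0.07  ]
 [ 0.5521 -0.262   0.07  ]
 [ 0.5377 -0.2176  0.07  ]
 [ 0.475  -0.2337  0.07  ]] [ 0.51307492 -0.24818638  0.07      ]
small [[ 0.5892216  -0.26544484  0.1       ]]
big [[ 0.40413275 -0.27029434  0.2       ]]
```

Three drivers: small (426,196), middle in the stand (428,230) and large (449,276). The one in the stand is the middle-sized, so that's the one. The case is left of the stand with its yaw at about -0.34 and the lid at about 0.72. I'll start the approach to the lid with the fingers shut.

```bash
python3 -m jog '[[0,0,60,0],[20,40,120,0.1],[60,85,140,0.2],[105,130,140,0.3],[150,170,140,0.4],[190,210,140,0.5],[230,250,140,0.6],[270,290,140,0.7]]' -1 20
python3 -m jog '[[5,60,0,0.1],[10,120,-10,0.2],[15,180,-30,0.3],[20,240,-50,0.4],[25,300,-70,0.5],[30,360,-100,0.6],[34,420,-130,0.7],[34,490,-150,0.8]]'
```

```text
time: 1.1
position: [0.4957, -0.3182, 0.3622]
tool_rot: [-2.713, -1.583, 0.0]
ft_force: [0.5, -0.5, -0.4]
grip_width: 0.172
time: 2.1
position: [0.5278, 0.1495, 0.2177]
tool_rot: [-1.884, -2.513, 0.002]
ft_force: [1.0, -0.6, 0.2]
grip_width: 0.001
```

```bash
python3 -m jog '[[0,0,-40,0],[0,0,-75,0],[-11,4,-87,0],[-19,7,-103,0],[-24,8,-119,0],[-27,9,-134,0],[-27,9,-148,0],[-27,9,-151,0]]'
python3 -m jog '[[0,0,-1,0],[0,0,-1,0],[0,0,0,0],[0,0,40,0],[-15,-15,100,0],[-15,-30,150,0],[-15,-45,160,0],[-15,-45,160,0]]'
python3 - <<'E'
from h import *
d=wrist("w1"); print(d["T"].round(3),d["fx"],d["tool_from_camera"])
P=np.array([.592-.943*.13,.089+.333*.13,.0745]); print(P,proj(d,P,d["T"]))
E
```

```text
time: 3.1
position: [0.5008, 0.1573, 0.0671]
tool_rot: [-1.887, -2.511, 0.002]
ft_force: [-0.0, -0.0, 0.2]
grip_width: 0.003
time: 4.1
position: [0.4872, 0.1116, 0.2296]
tool_rot: [1.889, 2.507, 0.002]
ft_force: [-0.2, 0.2, -0.6]
grip_width: 0.002
[[-0.276  0.961  0.003  0.487]
 [ 0.961  0.276 -0.001  0.112]
 [-0.002  0.003 -1.     0.23 ]
 [ 0.     0.     0.     1.   ]] 292.26167180359744 [[ 3.21453362e-04 -9.64170598e-01 -2.65282784e-01  7.34916157e-02]
 [ 9.99999948e-01  3.04919046e-04  1.03509794e-04  3.30265863e-04]
 [-1.89113261e-05 -2.65282804e-01  9.64170646e-01 -1.61326990e-01]
 [ 0.00000000e+00  0.00000000e+00  0.00000000e+00  1.00000000e+00]]
[0.46941 0.13229 0.0745 ] [[304.49120986 165.46331724]]
```

View pics/w1.png

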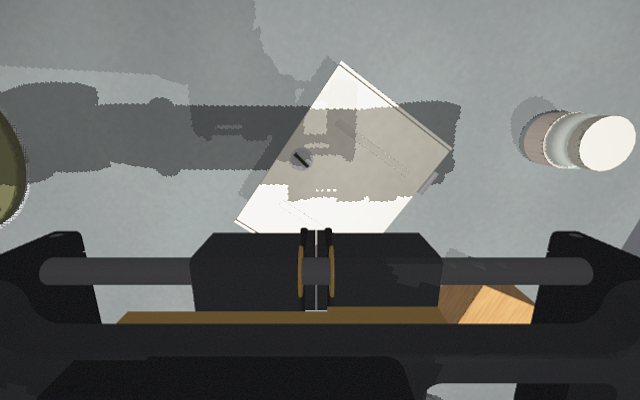

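```bash
python3 -m jog '[[7,23,-60,0],[14,46,-120,0],[14,46,-155,0],[14,46,-163,0],[14,46,-166,0],[14,46,-168,0],[14,46,-168,0],[14,46,-168,0]]'
python3 -m jog '[[0,0,20,0],[-10,-20,60,0],[-25,-40,65,0],[-25,-65,65,0],[-25,-75,65,0],[-25,-75,65,0],[-25,-75,65,0],[-25,-75,65,0]]'
python3 - <<'E'
from h import *
d=wrist("w2"); print(d["T"][:3,3].round(4))
P=np.array([.592-.943*.13,.089+.333*.13,.0745]); print(P,proj(d,P,d["T"]))
u,v=proj(d,P,d["T"])[0].astype(int); u0=max(0,min(480,u-80));v0=max(0,min(280,v-60))
cv2.imwrite("pics/w2c.png",np.vstack([cv2.resize(d["image"][:,:,::-1],(480,300)),crop(d,u0,v0,160,100,3)])); print(u0,v0)
E
```

```text
time: 5.15
position: [0.4965, 0.1609, 0.0641]
tool_rot: [-1.882, -2.51, 0.011]
ft_force: [-20.0, -3.8, 39.9]
grip_width: 0.008
time: 6.15
position: [0.4753, 0.0848, 0.1252]
tool_rot: [-1.885, -2.513, -0.001]
ft_force: [0.9, -0.2, 0.6]
grip_width: 0.0
[0.4753 0.0848 0.1252]
[0.46941 0.13229 0.0745 ] [[325.78217066 157.03404179]]
245 97
```

View pics/w2c.png

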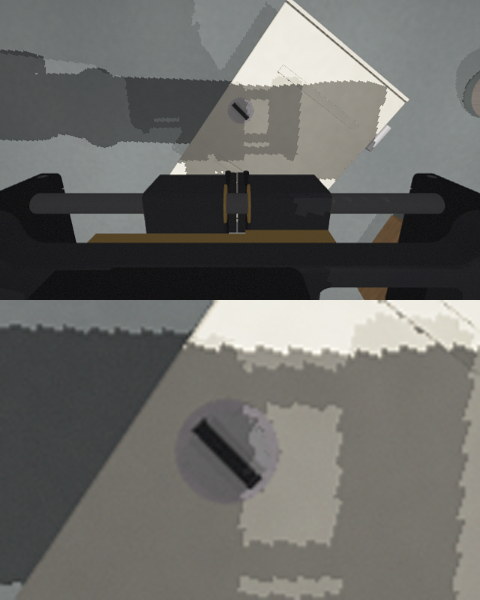

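Run:
```python
from h import *
d=pickle.load(open("w2.pkl","rb")); T=d["T"]
c=onz(d,[245+227/3,97+151/3],.075,T)[0]
a=onz(d,[[245+196/3,97+124/3],[245+258/3,97+186/3]],.073,T); v=a[1]-a[0]
print("screw",c,"mid slot",a.mean(0),"len",np.linalg.norm(v),"ang",np.arctan2(v[1],v[0]))
e=onz(d,[[245+22/3,97+298/3],[245+215/3,97+0]],.064,T); w=e[1]-e[0]; print("edge dir",np.arctan2(w[1],w[0]))
s,_=tool(); print("j",s["joint_positions"].round(3))
```

```text
screw [0.46386366 0.13794316 0.075     ] mid slot [0.4643036  0.13681898 0.073     ] len 0.021071149338763858 ang -0.4938961695426664
edge dir 1.2549525487424626
j [ 0.548  0.091 -0.804  1.953  0.072  1.126 -0.002]
```

```bash
python3 -m jog '[[0,0,60,0],[0,-40,100,-0.18],[0,-85,130,-0.36],[5,-130,155,-0.54],[10,-175,155,-0.72],[12,-220,155,-0.9],[12,-265,155,-1.08],[12,-300,155,-1.26]]' 1
python3 -m jog '[[0,-20,0,-0.18],[0,-38,0,-0.36],[0,-38,0,-0.42],[0,-38,0,-0.42],[0,-38,0,-0.42],[0,-38,0,-0.42],[0,-38,0,-0.42],[0,-38,0,-0.42]]'
python3 - <<'E'
from h import *
d=wrist("w3"); print(d["T"].round(4)); s,_=tool(); print(s["joint_positions"].round(3))
P=np.array([[.507,-.25,.15],[.404,-.27,.2]]); q=proj(d,P,d["T"]); print(q)
u,v=q[0].astype(int); u0=max(0,min(480,u-80));v0=max(0,min(300,v-50))
cv2.imwrite("pics/w3c.png",np.vstack([cv2.resize(d["image"][:,:,::-1],(480,300)),crop(d,u0,v0,160,100,3)])); print(u0,v0)
E
```

```text
time: 7.2
position: [0.4873, -0.218, 0.28]
tool_rot: [-3.007, -0.907, 0.0]
ft_force: [0.7, 0.8, -0.2]
grip_width: 0.835
time: 8.2
position: [0.4874, -0.2543, 0.2803]
tool_rot: [3.13, 0.271, 0.0]
ft_force: [-0.0, 0.1, 0.1]
grip_width: 0.998
[[ 9.851e-01  1.722e-01  0.000e+00  4.874e-01]
 [ 1.722e-01 -9.851e-01 -2.000e-04 -2.543e-01]
 [-0.000e+00  2.000e-04 -1.000e+00  2.803e-01]
 [ 0.000e+00  0.000e+00  0.000e+00  1.000e+00]]
[ 0.868  0.11  -0.471  1.599  0.051  1.444 -1.005]
[[315.85174308 173.37940762]
 [317.92054054 293.09604358]]
235 123
```

View pics/w3c.png

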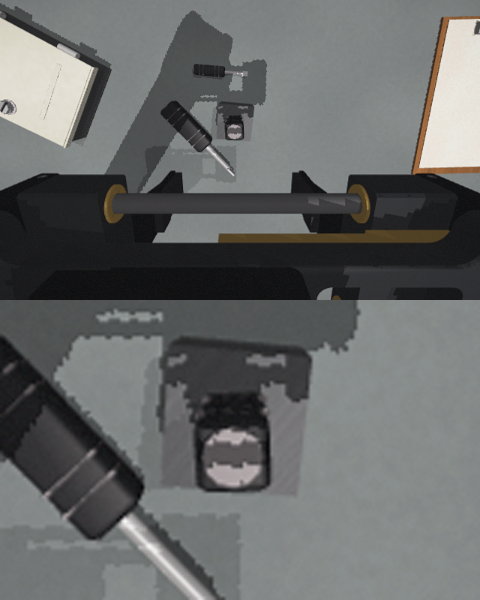

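Run:
```python
from h import *
d=pickle.load(open("w3.pkl","rb")); T=d["T"]
print(onz(d,[313,175.7],.15,T))
x0=235+150//3; cv2.imwrite("pics/w3d.png",crop(d,280,130,70,70,8))
for n in("top","scene"):
    e=get_image(n); pickle.dump(e,open(n+"1.pkl","wb"))
t,s=[pickle.load(open(n+"1.pkl","rb")) for n in("top","scene")]
a=np.hstack([cv2.imread("pics/w3d.png")[:560,:400],np.vstack([crop(t,385,180,130,93,3),crop(s,130,155,130,93,3)])[:,:390]][:1]) 
b=np.vstack([crop(t,385,180,130,93,3),crop(s,130,155,130,93,3)]); print(b.shape)
cv2.imwrite("pics/c4.png",np.hstack([cv2.imread("pics/w3d.png")[:558,:405],b]))
```

```text
[[ 0.50416051 -0.2475671   0.15      ]]
(558, 390, 3)
```

View pics/c4.png

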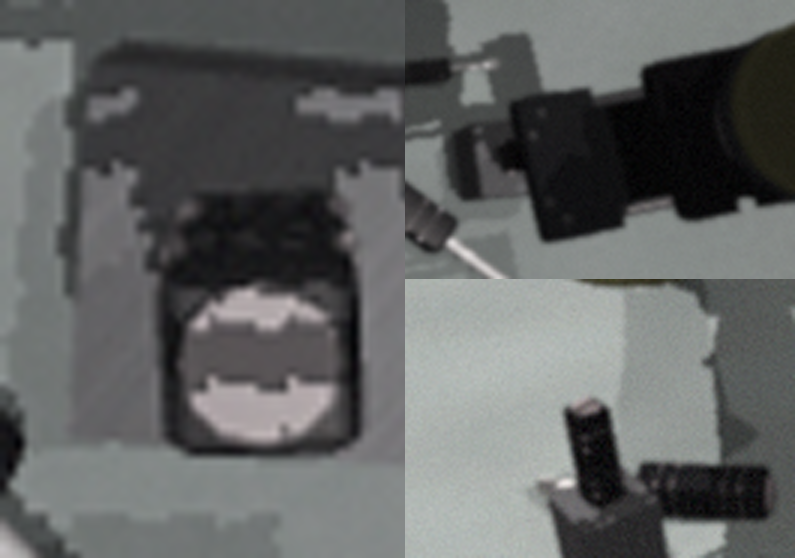

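```bash
python3 -m jog '[[17,5,-30,0],[17,5,-80,0],[17,5,-130,0],[17,5,-170,0],[17,5,-184,0],[17,5,-184,0],[17,5,-184,0],[17,5,-184,0]]' 1
python3 -m jog '[[0,0,0,0],[0,0,0,0],[0,0,0,0],[0,0,0,0],[0,0,0,0],[0,0,0,0],[0,0,0,0],[0,0,0,0]]' -1 45
```

```text
time: 9.35
position: [0.5055, -0.2499, 0.0981]
tool_rot: [3.128, 0.271, 0.004]
ft_force: [-0.3, -0.5, 0.3]
grip_width: 1.001
time: 10.35
position: [0.5044, -0.2492, 0.0963]
tool_rot: [-3.13, -0.271, 0.0]
ft_force: [-0.6, 0.1, 0.7]
grip_width: 0.296
```

```bash
python3 -m jog '[[0,0,15,0],[0,0,40,0],[0,0,80,0],[0,0,120,0],[0,0,160,0],[0,0,190,0],[0,0,190,0],[0,0,190,0]]'
python3 - <<'E'
from h import *
s,T=tool(); d=get_image("scene"); pickle.dump(d,open("scene2.pkl","wb")); w=wrist("w5")
tip=T[:3,3]-[0,0,.0863]; u=proj(d,tip)[0]; uw=proj(w,tip,T)[0]; print(tip,u,uw)
a=crop(d,int(u[0])-20,int(u[1])-35,40,50,10)
cv2.imwrite("pics/c5.png",np.hstack([a,cv2.resize(w["image"][:,:,::-1],(380,240),interpolation=cv2.INTER_AREA).repeat(1,0) if 0 else np.vstack([cv2.resize(w["image"][:,:,::-1],(400,250)),crop(w,220,150,200,125,2)])]))
E
```

```text
time: 11.35
position: [0.5039, -0.2492, 0.2856]
tool_rot: [-3.129, -0.271, 0.002]
ft_force: [0.2, 0.6, -1.2]
grip_width: 0.299
[ 0.50386086 -0.24916256  0.19925834] [185.41289971 176.0749428 ] [316.88381479 204.64174712]
```

View pics/c5.png

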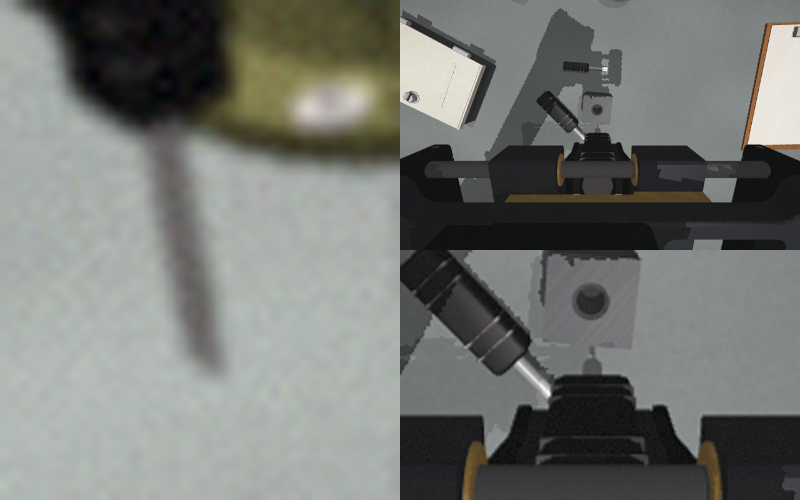

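Run:
```python
from h import *
w=pickle.load(open("w1.pkl","rb")); print("w1",onz(w,[301,158],.076,w["T"]))
w=pickle.load(open("w5.pkl","rb")); print("hole w5",onz(w,[315.5,175],.07,w["T"]))
w=pickle.load(open("w3.pkl","rb")); print("screw w3",onz(w,[12*1.333,107*1.333],.075,w["T"]))
t=get_image("top");s=pickle.load(open("scene2.pkl","rb")); pickle.dump(t,open("top2.pkl","wb"))
for P in([.464,.138,.075],[.4694,.1323,.075]): print(proj(t,P),proj(s,P))
u=proj(t,[.466,.136,.075])[0].astype(int);v=proj(s,[.466,.136,.075])[0].astype(int);print(u-25,v-25)
cv2.imwrite("pics/c6.png",np.hstack([crop(t,u[0]-25,u[1]-25,50,50,8),crop(s,v[0]-25,v[1]-25,50,50,8)]))
```

```text
w1 [[0.46364423 0.13926529 0.076     ]]
hole w5 [[ 0.50551248 -0.24719616  0.07      ]]
screw w3 [[0.46764491 0.11897999 0.075     ]]
[[258.05914246 251.84844659]] [[326.62477309 166.48728637]]
[[260.52519903 249.47561596]] [[326.10447324 167.94434018]]
[233 225] [301 142]
```

View pics/c6.png

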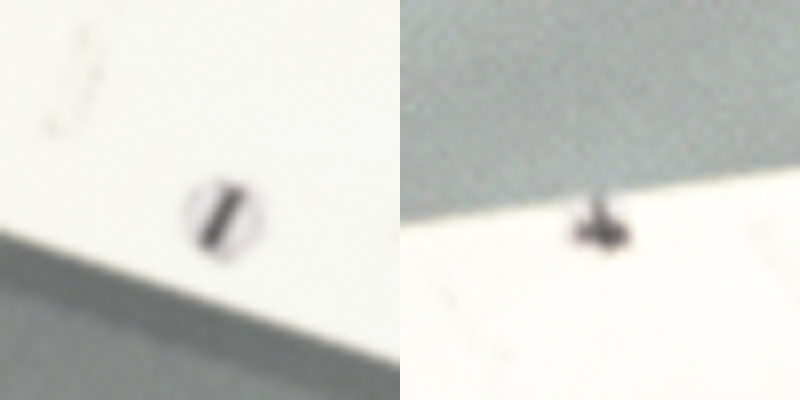

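```bash
python3 -m jog '[[0,30,0,0.17],[0,60,0,0.34],[0,90,0,0.51],[0,120,0,0.68],[0,150,0,0.85],[0,180,0,1.02],[0,210,0,1.19],[0,240,0,1.36]]' -1 58
python3 -m jog '[[-10,20,0,0.17],[-20,45,0,0.34],[-30,70,0,0.51],[-40,95,0,0.68],[-40,120,0,0.85],[-40,144,-20,1.02],[-40,144,-50,1.115],[-40,144,-75,1.115]]'
python3 - <<'E'
from h import *
t=pickle.load(open("top2.pkl","rb"))
print("top screw",onz(t,[260.6,251.9],.075))
a=onz(t,np.array([[205,245],[236,188]])/8+[233,225],.073);v=a[1]-a[0];print("top slot ang",np.arctan2(v[1],v[0])%np.pi-np.pi)
s,T=tool(); print(T.round(4),s["joint_positions"].round(3),np.arctan2(T[1,1],T[0,1]))
E
```

```text
time: 12.5
position: [0.5038, -0.0084, 0.2854]
tool_rot: [-2.256, -2.184, 0.001]
ft_force: [-0.5, -0.3, -0.4]
grip_width: 0.295
time: 13.5
position: [0.4635, 0.1349, 0.2095]
tool_rot: [-0.765, -3.046, 0.001]
ft_force: [-0.5, -0.9, -0.7]
grip_width: 0.298
top screw [[0.46376913 0.13207716 0.075     ]]
top slot ang -0.49805392755188693
[[-8.814e-01  4.724e-01 -1.600e-03  4.635e-01]
 [ 4.724e-01  8.814e-01 -3.000e-04  1.349e-01]
 [ 1.300e-03 -1.000e-03 -1.000e+00  2.095e-01]
 [ 0.000e+00  0.000e+00  0.000e+00  1.000e+00]] [ 0.527  0.002 -0.856  1.844  0.002  1.298  0.75 ] 1.0788151850402403
```

```bash
python3 -m jog '[[0,0,-20,0],[0,0,-40,0],[0,0,-40,0],[0,0,-40,0],[0,0,-40,0],[0,0,-40,0],[0,0,-40,0],[0,0,-40,0]]'
python3 - <<'E'
from h import *
s,T=tool(); d=get_image("scene"); pickle.dump(d,open("scene3.pkl","wb"))
tip=T[:3,3]-[0,0,.0863]; u=proj(d,tip)[0]; print(tip,u,proj(d,[.464,.135,.075]))
o=u.astype(int)-[20,30]; print(o)
t=get_image("top"); q=proj(t,[.464,.135,.075])[0].astype(int)
w=wrist("w7")
cv2.imwrite("pics/c7.png",np.hstack([crop(d,o[0],o[1],40,50,10),np.vstack([crop(t,q[0]-25,q[1]-15,50,31,8),crop(w,220,150,200,125,2)])[:500]]))
E
```

```text
time: 14.5
position: [0.4644, 0.1346, 0.1714]
tool_rot: [0.768, 3.046, 0.0]
ft_force: [-0.2, 0.2, -0.7]
grip_width: 0.295
[0.46442886 0.13462756 0.08512191] [325.77508886 163.60082063] [[325.71822101 166.80958463]]
[305 133]Traceback (most recent call last):
  File "<stdin>", line 7, in <module>
    return _nx.concatenate(arrs, 1, dtype=dtype, casting=casting)
           ~~~~~~~~~~~~~~~^^^^^^^^^^^^^^^^^^^^^^^^^^^^^^^^^^^^^^^
ValueError: all the input array dimensions except for the concatenation axis must match exactly, but along dimension 0, the array at index 0 has size 500 and the array at index 1 has size 498
```

Run:
```python
from h import *
d=pickle.load(open("scene3.pkl","rb")); w=pickle.load(open("w7.pkl","rb"))
cv2.imwrite("pics/c7.png",np.hstack([crop(d,305,133,40,50,10),crop(w,240,110,160,200,2.5)]))
```

```text
(no output)
```

View pics/c7.png

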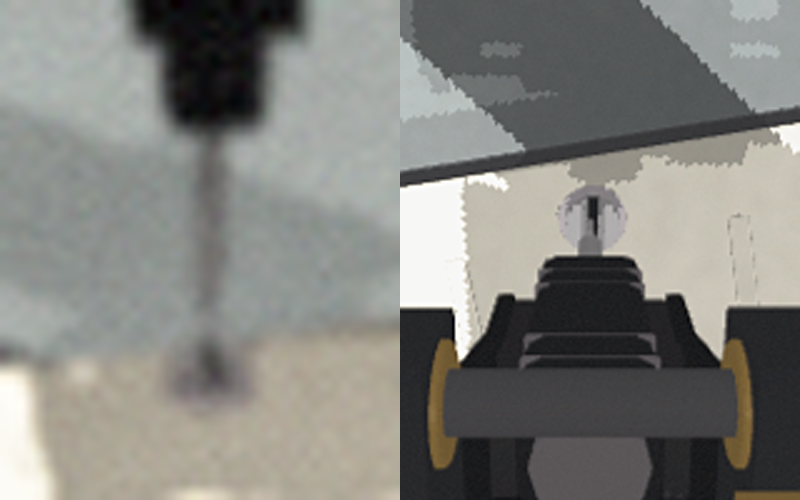

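```bash
python3 - <<'E'
from h import *
w=pickle.load(open("w7.pkl","rb")); T=w["T"]
P=onz(w,[[316.6,196.8]],.075,T)[0]; print(P,(P-T[:3,3])@T[:3,:3])
d=pickle.load(open("scene3.pkl","rb")); print(proj(d,P), "seen", 305+20.9-.45, 133+37.8-.45)
E
python3 -m jog '[[0,0,-6,0],[0,0,-10,0],[0,0,-11,0],[0,0,-12,0],[0,0,-13,0],[0,0,-14,0],[0,0,-14,0],[0,0,-14,0]]'
```

```text
[0.46099874 0.13849327 0.075     ] [0.00482452 0.00179088 0.09633846]
[[326.10610799 165.969898  ]] seen 325.45 170.35000000000002
time: 15.65
position: [0.4645, 0.1348, 0.1573]
tool_rot: [0.768, 3.046, 0.001]
ft_force: [0.3, -0.1, -0.5]
grip_width: 0.298
```

```bash
python3 -m jog '[[-0.5,0.3,0,0],[-1.3,0.7,0,0],[-1.3,0.7,-0.5,0],[-1.3,0.7,-1,0],[-1.3,0.7,-1.5,0],[-1.3,0.7,-1.5,0],[-1.3,0.7,-1.5,0],[-1.3,0.7,-1.5,0]]'
```

```text
time: 16.65
position: [0.4632, 0.1356, 0.1565]
tool_rot: [0.768, 3.046, 0.0]
ft_force: [-1.1, 0.3, 5.1]
grip_width: 0.298
```

```bash
python3 -m jog '[[0,0,-1.2,0],[0,0,-1.4,-0.1],[0,0,-1.6,-0.2],[0,0,-1.7,-0.3],[0,0,-1.9,-0.4],[0,0,-2,-0.5],[0,0,-2,-0.5],[0,0,-2,-0.5]]'
python3 -c "
from h import *
s,T=tool();print(s['torque'],s['ft_force'],np.arctan2(T[1,1],T[0,1]),T[:3,3])"
```

```text
time: 17.65
position: [0.4641, 0.1358, 0.1557]
tool_rot: [1.496, 2.76, 0.002]
ft_force: [-1.7, 0.1, 12.4]
grip_width: 0.292
[0.08196482 0.4088652  0.01675807] [-1.72164108  0.12593311 12.35710518] 0.5772557115899867 [0.46406673 0.13581689 0.15569241]
```

```bash
python3 -m jog '[[0,0,-0.2,-0.12],[0,0,-0.4,-0.24],[0,0,-0.6,-0.36],[0,0,-0.7,-0.48],[0,0,-0.9,-0.6],[0,0,-1.1,-0.72],[0,0,-1.3,-0.84],[0,0,-1.4,-0.9]]'
python3 -m jog '[[0,0,-0.2,-0.1],[0,0,-0.3,-0.2],[0,0,-0.5,-0.3],[0,0,-0.6,-0.4],[0,0,-0.7,-0.45],[0,0,-0.7,-0.45],[0,0,-0.7,-0.45],[0,0,-0.7,-0.45]]'
python3 -c "
from h import *
s,T=tool();print(s['torque'],s['ft_force'],np.arctan2(T[1,1],T[0,1]),T[:3,3])
w=wrist('w8');cv2.imwrite('pics/w8c.png',crop(w,240,110,160,200,3))"
```

```text
time: 18.65
position: [0.464, 0.1358, 0.1543]
tool_rot: [2.551, 1.832, 0.002]
ft_force: [-2.2, 0.3, 12.0]
grip_width: 0.292
time: 19.65
position: [0.4639, 0.1358, 0.1536]
tool_rot: [2.894, 1.22, 0.003]
ft_force: [-2.7, 0.2, 12.5]
grip_width: 0.296
[0.02662919 0.63527561 0.0163518 ] [-2.67489282  0.22935626 12.54507855] -0.7726906492320392 [0.46392283 0.13581501 0.15364903]
```

View pics/w8c.png

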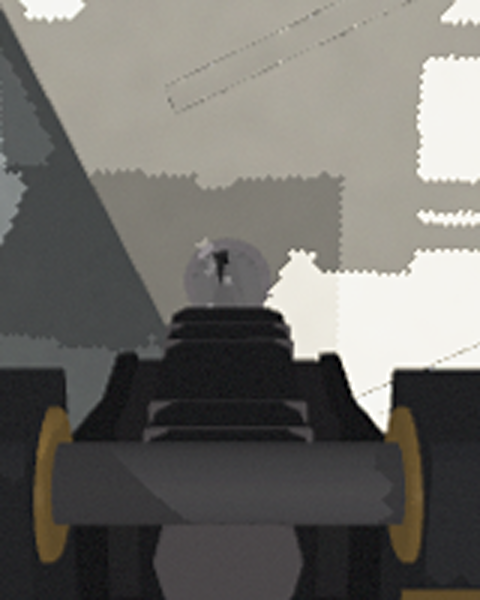

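```bash
python3 -m jog '[[0,0,-0.1,-0.06],[0,0,-0.2,-0.12],[0,0,-0.3,-0.18],[0,0,-0.3,-0.24],[0,0,-0.4,-0.3],[0,0,-0.4,-0.3],[0,0,-0.4,-0.3],[0,0,-0.4,-0.3]]'
python3 -c "
from h import *
s,T=tool();print(s['torque'],s['ft_force'],np.arctan2(T[1,1],T[0,1]),T[:3,3],s['joint_torque'].round(2))"
python3 -m jog '[[0,0,-0.1,-0.06],[0,0,-0.2,-0.12],[0,0,-0.3,-0.18],[0,0,-0.3,-0.24],[0,0,-0.3,-0.28],[0,0,-0.3,-0.28],[0,0,-0.3,-0.28],[0,0,-0.3,-0.28]]'
python3 -c "
from h import *
s,T=tool();print(s['torque'],s['ft_force'],np.arctan2(T[1,1],T[0,1]),T[:3,3],s['joint_torque'].round(2))"
```

```text
time: 20.7
position: [0.4639, 0.1358, 0.1532]
tool_rot: [3.044, 0.774, 0.003]
ft_force: [-1.4, 0.3, 11.9]
grip_width: 0.292
[0.10760772 0.73024424 0.03082559] [-1.44787037  0.32260299 11.89654802] -1.0726870415990057 [0.46390994 0.13584537 0.15321795] [  0.48 -20.51  -0.38 -25.31   0.4   -0.97  -0.05]
time: 21.7
position: [0.4639, 0.1359, 0.1528]
tool_rot: [3.123, 0.342, 0.003]
ft_force: [-2.3, 1.1, 11.6]
grip_width: 0.299
[0.07198661 0.65840721 0.04187085] [-2.3309796   1.12468895 11.57092163] -1.3526654336631134 [0.46388032 0.13585923 0.15284979] [  0.5  -20.87  -0.35 -25.48   0.43  -0.9   -0.05]
```

```bash
python3 -m jog '[[0,0,-0.1,-0.05],[0,0,-0.1,-0.1],[0,0,-0.2,-0.15],[0,0,-0.2,-0.2],[0,0,-0.2,-0.2],[0,0,-0.2,-0.2],[0,0,-0.2,-0.2],[0,0,-0.2,-0.2]]'
python3 -c "
from h import *
s,T=tool();print(s['torque'],s['ft_force'],np.arctan2(T[1,1],T[0,1]),T[:3,3],s['joint_torque'].round(2))"
python3 -m jog '[[0,0,0,-0.05],[0,0,0,-0.1],[0,0,0,-0.15],[0,0,0,-0.2],[0,0,0,-0.2],[0,0,0,-0.2],[0,0,0,-0.2],[0,0,0,-0.2]]'
python3 -c "
from h import *
s,T=tool();print(s['torque'],s['ft_force'],np.arctan2(T[1,1],T[0,1]),T[:3,3],s['joint_torque'].round(2))
w=wrist('w9');cv2.imwrite('pics/w9c.png',crop(w,240,110,160,200,3))"
```

```text
time: 22.7
position: [0.4639, 0.1359, 0.1526]
tool_rot: [3.141, 0.029, 0.003]
ft_force: [-2.1, 0.9, 10.8]
grip_width: 0.294
[0.20407815 0.61170748 0.06253751] [-2.11446912  0.93828292 10.76443275] -1.5526431723010032 [0.4638618  0.13588239 0.15257735] [  0.52 -21.15  -0.34 -25.61   0.45  -0.84  -0.05]
time: 23.7
position: [0.464, 0.136, 0.1525]
tool_rot: [-3.128, 0.285, -0.003]
ft_force: [-1.1, 0.2, 9.8]
grip_width: 0.296
[0.17973749 0.46048491 0.1206232 ] [-1.05352207  0.19943511  9.84760658] -1.752292736189246 [0.46403718 0.13596272 0.15254996] [  0.64 -21.45  -0.22 -25.6    0.41  -0.59  -0.16]
```

View pics/w9c.png

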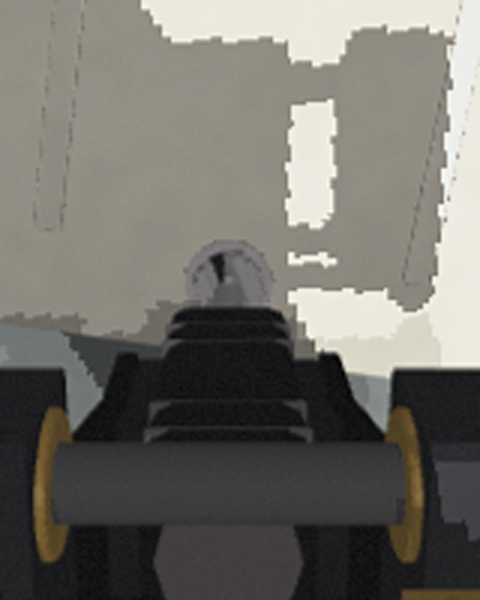

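```bash
python3 -m jog '[[0,0,-0.3,-0.04],[0,0,-0.5,-0.08],[0,0,-0.5,-0.12],[0,0,-0.5,-0.15],[0,0,-0.5,-0.15],[0,0,-0.5,-0.15],[0,0,-0.5,-0.15],[0,0,-0.5,-0.15]]'
python3 -c "
from h import *
s,T=tool();print(s['torque'],s['ft_force'],np.arctan2(T[1,1],T[0,1]),T[:3,3],s['joint_torque'].round(2))"
```

```text
time: 24.75
position: [0.4645, 0.1361, 0.1525]
tool_rot: [-3.098, 0.518, -0.005]
ft_force: [-1.9, 1.0, 11.2]
grip_width: 0.29
[0.23336371 0.4009717  0.16065354] [-1.8563915   0.96576198 11.18089778] -1.90203863577259 [0.46452665 0.13612084 0.15247126] [  0.68 -20.98  -0.14 -24.75   0.37  -0.46  -0.22]
```

```bash
python3 -m jog '[[-0.5,0,0,0.08],[-0.5,0,1,0.12],[-0.5,0,5,0.12],[0,0,20,0.12],[0,0,50,0.12],[0,0,90,0.12],[0,0,130,0.12],[0,0,140,0.12]]'
python3 -m jog '[[5,-40,0,0.1],[10,-90,0,0.2],[20,-140,0,0.3],[25,-190,0,0.38],[30,-240,0,0.38],[35,-290,0,0.38],[40,-340,0,0.38],[40,-385,0,0.38]]'
python3 -c "
from h import *
s,T=tool();print(np.arctan2(T[1,1],T[0,1]),T[:3,3],s['joint_positions'])
w=wrist('w10');d=get_image('scene')
tip=T[:3,3]-[0,0,.0863]; u=proj(d,tip)[0]; print(u); v=proj(d,[.464,.1358,.068])[0].astype(int); o=u.astype(int)
cv2.imwrite('pics/c10.png',np.hstack([crop(d,o[0]-20,o[1]-35,40,50,10),np.vstack([crop(w,220,110,160,125,2.5)[:,:400],crop(d,v[0]-40,v[1]-20,80,38,5)])[:500]]))"
```

```text
time: 25.75
position: [0.4637, 0.1354, 0.2928]
tool_rot: [3.124, -0.334, 0.005]
ft_force: [0.4, -0.8, -1.5]
grip_width: 0.298
time: 26.75
position: [0.502, -0.2513, 0.2885]
tool_rot: [-3.129, -0.262, 0.005]
ft_force: [0.8, 0.0, -1.0]
grip_width: 0.294
-1.40400524270007 [ 0.50196237 -0.25128433  0.28850799] [ 0.74097877  0.1288046  -0.35799946  1.55906009  0.04535025  1.46555358
 -1.02323254]
[183.81069981 174.73268962]
```

Run:
```python
from h import *
g=lambda i:cv2.cvtColor(i["image"],cv2.COLOR_RGB2GRAY)
a,b=[pickle.load(open(n+".pkl","rb")) for n in("w5","w10")]
def m(A,B,r,p=8):
    u,v,w,h=r; t=g(A)[v:v+h,u:u+w]; R_=cv2.matchTemplate(g(B)[v-p:v+h+p,u-p:u+w+p],t,cv2.TM_CCOEFF_NORMED); _,s,_,l=cv2.minMaxLoc(R_); return s,l[0]-p,l[1]-p
print("handle",m(a,b,(288,206,56,40)),"cap",m(a,b,(290,280,56,30)),"hole",m(a,b,(285,150,60,50),25))
d0=pickle.load(open("scene2.pkl","rb")); d1=get_image("scene")
print("scene",m(d0,d1,(172,148,26,30),10), proj(d0,[.504,-.2492,.1993]),proj(d1,tool()[1][:3,3]-[0,0,.0863]))
t0,t1=pickle.load(open("top2.pkl","rb")),get_image("top"); pickle.dump(t1,open("top3.pkl","wb"))
c=np.round(proj(t1,[.464,.134,.07])[0]).astype(int); 
for t in(t0,t1):
    q=crop(t,c[0]-11,c[1]-11,22,22,6); k=cv2.cvtColor(q,cv2.COLOR_BGR2GRAY)<110
    y,x=np.nonzero(k); M=np.cov(np.c_[x,y].T); ev,V=np.linalg.eigh(M); print(len(x),x.mean()/6,y.mean()/6,np.arctan2(V[1,1],V[0,1]),ev)
```

```text
handle (0.985146701335907, 0, 0) cap (0.9902564287185669, 0, 0) hole (0.9607627987861633, -1, -2)
scene (0.9720279574394226, -5, -1) [[185.41760258 176.09229496]] [[183.05420071 174.93818537]]
84 11.07738095238095 12.20436507936508 2.051626971682585 [ 1.17972081 61.61058326]
86 11.812015503875969 11.670542635658913 1.3600861252412604 [ 1.05470335 47.83407914]
```

```bash
python3 -m jog '[[1,1,0,0],[2.4,2.1,0,0.006],[2.4,2.1,0,0.006],[2.4,2.1,0,0.006],[2.4,2.1,0,0.006],[2.4,2.1,0,0.006],[2.4,2.1,0,0.006],[2.4,2.1,0,0.006]]'
python3 - <<'E'
from h import *
s,T=tool(); print(T[:3,3],np.arctan2(T[1,1],T[0,1]))
d0=pickle.load(open("scene2.pkl","rb")); d1=get_image("scene")
g=[cv2.cvtColor(d["image"],cv2.COLOR_RGB2GRAY).astype(int) for d in(d0,d1)]
print(proj(d1,T[:3,3]-[0,0,.0863]))
for v in range(152,181,3): print(v,g[0][v,174:194],g[1][v,174:194])
E
```

```text
time: 27.95
position: [0.5055, -0.2476, 0.2903]
tool_rot: [3.13, 0.272, -0.0]
ft_force: [1.4, 0.6, -1.5]
grip_width: 0.296
[ 0.5054632  -0.24759307  0.29032819] -1.3971133737689527
[[186.06835466 174.15787643]]
152 [122  88  60  36  22  19  24  29  40  36  40  50  68  75  93 107 112 113
 120 125] [175 167 172 162 142 120  91  97  93  84  80  72  83  91 100 104 107 110
 117 127]
155 [174 175 174 163 153 124 107  99 105 128 152 151 134 122 100  80  72  63
  64  55] [175 175 169 169 175 159 135 106  96 103 119 142 135 121  97  82  75  62
  59  55]
158 [170 174 177 178 175 153 122 106 103 120 148 170 177 176 170 176 175 174
 169 166] [169 171 174 174 172 171 152 119 105 102 119 143 166 174 176 175 177 173
 162 163]
161 [176 169 176 179 175 164 136 112 103 108 132 165 173 178 168 170 174 173
 173 173] [172 172 177 173 170 171 161 136 111 100 102 132 165 178 170 176 175 175
 174 179]
164 [172 173 169 176 170 172 160 129 106 104 116 148 161 174 173 178 175 176
 176 177] [173 170 173 176 171 172 173 158 134 105  98 112 152 164 171 176 173 169
 173 174]
167 [167 176 174 175 175 176 174 141 121 104 102 128 159 181 176 173 177 178
 178 176] [175 175 175 174 173 175 174 168 151 116 103 102 132 163 177 178 175 174
 173 178]
170 [180 177 181 179 178 177 178 167 137 113 102 108 143 166 179 177 181 178
 184 179] [177 177 177 178 174 180 180 176 166 140 110 104 116 150 171 175 177 178
 181 179]
173 [180 182 183 179 183 181 180 181 161 126 101 106 133 167 177 182 177 181
 181 182] [178 180 177 179 184 181 178 179 178 161 128 110 109 138 168 180 178 179
 177 176]
176 [182 185 180 184 181 184 182 185 174 154 126 114 122 153 177 178 180 178
 181 182] [177 187 184 185 187 180 179 181 180 178 178 163 154 152 165 179 180 179
 182 180]
179 [183 182 184 182 180 182 181 183 179 181 179 178 178 174 180 183 177 181
 179 185] [184 178 186 180 184 180 183 185 182 184 181 182 184 183 180 182 177 181
 181 182]
```

```bash
python3 -m jog '[[-1.1,-1.6,-30,0],[-1.1,-1.6,-80,0],[-1.1,-1.6,-115,0],[-1.1,-1.6,-125,0],[-1.1,-1.6,-130,0],[-1.1,-1.6,-135,0],[-1.1,-1.6,-140,0],[-1.1,-1.6,-145,0]]'
```

```text
time: 29.0
position: [0.5047, -0.2493, 0.1457]
tool_rot: [3.129, 0.273, 0.001]
ft_force: [1.3, 0.7, -0.9]
grip_width: 0.298
```

```bash
python3 -m jog '[[0,0,-15,0],[0,0,-30,0],[0,0,-40,0],[0,0,-46,0],[0,0,-48,0],[0,0,-49,0],[0,0,-49,0],[0,0,-49,0]]'
```

```text
time: 30.0
position: [0.5046, -0.2492, 0.0967]
tool_rot: [3.129, 0.273, 0.001]
ft_force: [-0.3, 1.2, -1.5]
grip_width: 0.294
```

```bash
python3 -m jog '[[0,0,-0.5,0],[0,0,-0.7,0],[0,0,-0.7,0],[0,0,-0.7,0],[0,0,-0.7,0],[0,0,-0.7,0],[0,0,-0.7,0],[0,0,-0.7,0]]'
python3 -m jog '[[0,0,0,0],[0,0,0,0],[0,0,0,0],[0,0,0,0],[0,0,0,0],[0,0,0,0],[0,0,0,0],[0,0,0,0]]' 1
python3 -m jog '[[0,0,10,0],[0,0,40,0],[0,0,90,0],[0,0,140,0],[-10,0,184,0],[-17,-5,184,0],[-17,-5,184,0],[-17,-5,184,0]]'
python3 - <<'E'
from h import *
w=wrist("w11"); a=pickle.load(open("w3.pkl","rb")); print(w["T"][:3,3],a["T"][:3,3])
g=lambda i:cv2.cvtColor(i["image"],cv2.COLOR_RGB2GRAY)
u,v,ww,h,p=295,140,40,55,20
R_=cv2.matchTemplate(g(w)[v-p:v+h+p,u-p:u+ww+p],g(a)[v:v+h,u:u+ww],cv2.TM_CCOEFF_NORMED); _,s,_,l=cv2.minMaxLoc(R_); print("handle match",s,l[0]-p,l[1]-p, "pred", proj(w,[.504,-.249,.15],w["T"])-proj(a,[.504,-.249,.15],a["T"]))
print(get_state()["ft_force"])
E
```

```text
time: 31.0
position: [0.5046, -0.2493, 0.0962]
tool_rot: [3.129, 0.273, 0.001]
ft_force: [-1.6, 1.0, 6.0]
grip_width: 0.295
time: 32.0
position: [0.5044, -0.2491, 0.0956]
tool_rot: [3.13, 0.273, -0.0]
ft_force: [-0.3, 0.4, -0.1]
grip_width: 0.989
time: 33.0
position: [0.4868, -0.2537, 0.2781]
tool_rot: [-3.128, -0.273, 0.003]
ft_force: [0.0, -0.2, 0.1]
grip_width: 1.004
[ 0.48680796 -0.253724    0.27812075] [ 0.4873764  -0.25428315  0.28034679]
handle match 0.942574143409729 2 0 pred [[ 0.88990149 -0.26826246]]
[ 0.05690955  0.17259276 -0.33259688]
```

Run:
```python
from h import *
t0=pickle.load(open("top0.pkl","rb"));t1=get_image("top")
g=lambda i:cv2.cvtColor(i["image"],cv2.COLOR_RGB2GRAY)
for n,(u,v,w,h) in dict(jar=(200,112,42,44),carton=(292,108,60,54),tape=(388,108,48,46)).items():
    p=10;R_=cv2.matchTemplate(g(t1)[v-p:v+h+p,u-p:u+w+p],g(t0)[v:v+h,u:u+w],cv2.TM_CCOEFF_NORMED); _,s,_,l=cv2.minMaxLoc(R_); print(n,round(s,3),l[0]-p,l[1]-p)
d=get_image("scene"); d1=pickle.load(open("scene1.pkl","rb"))
u,v,w,h=182,190,30,40;p=8;R_=cv2.matchTemplate(g(d)[v-p:v+h+p,u-p:u+w+p],g(d1)[v:v+h,u:u+w],cv2.TM_CCOEFF_NORMED); _,s,_,l=cv2.minMaxLoc(R_); print("driver scene",round(s,3),l[0]-p,l[1]-p)
s=get_state(); print(s["time"],s["ft_force"]); close_job()
```

```text
jar 0.999 0 0
carton 0.999 0 0
tape 0.999 0 0
driver scene 0.989 -1 0
33.15 [-0.21130966 -0.5086992   0.29033199]
the job is handed in; nothing more can be done
```

I shut the lid, drove the captive screw home in one clockwise twist, put the screwdriver back in its stand and handed the job in at 33 s. One thing may count against it: the two spare screwdrivers ended up lying on the bench.

**Lid:** my first push stopped about 3 mm short, so I pressed again to the full stop, where the force read about 40 N. The wrist picture then showed the lid flat.

**Screw:** I kept the bit pressed down at 10–12 N throughout.
- At the end the twisting torque rose from 0.06 to 0.16 N m and the bit stopped going down, which fits the end stop.
- The slot turned about 2.45 rad in the top camera. That fits fully home only if the screw began near 0.15 rad, and its starting angle wasn't measured.

**Screwdriver:** it touched down at 6 N at its original height. After release it matched its first position to about 1 pixel in both the scene and wrist views. I had used all 12 viewings by then, so these last checks are numeric only.

**Other things:** the jar, carton and tape did not move in the top view, and the robot was touching nothing at the end.

**Spare screwdrivers:** the large and small ones stood upright in the first pictures but lay on the bench by 8 s. I felt no contact and suspect they toppled by themselves, but I did not see it happen. I left them there.

**Measurements that disagreed:** the top and wrist cameras put the screw about 6 mm apart. I aimed between them and checked the aim in close-up before lowering the bit.

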